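Find the rocking corner of a machine sole plate and press its shim flat

TASK

The loose I-shaped sole plate rocks on one of its four corners. Press down on the corners with the fingertips to find the one that gives, then press the steel shim tab that sticks out from under that corner, on the side toward the robot, down flat, and leave the other three tabs standing. Only press: do not lift or shift the plate, and leave the things round it where they are.

Things in the scene. Friction and masses are not known exactly. Their poses are not given: they have to be found in the camera images.
- plate: loose dark steel I-shaped plate, about 0.8 kg, 12 mm thick, origin at the centre of its underside, z up. Two bars along y (220 x 44 mm, at x = -67.5 mm, near, and +67.5 mm, far) joined by a 56 mm wide web. Rests on four like studs under the bar ends, underside 38 mm above the bench. Three are rigid; one is sprung: its corner gives from 2 to 4 N, is 5 mm down by 6 N and springs back
- corner_1 (a point): plate corner, near bar, left end (plate -x, +y): centre of the top face of the round bright steel boss of 32 mm diameter on the bar end, 2 mm above the bar's top, right over the stud; 52 mm above the bench when the plate is level
- corner_2 (a point): plate corner, near bar, right end (-x, -y): centre of the top face of the round bright steel boss of 32 mm diameter on the bar end, 2 mm above the bar's top, right over the stud; 52 mm above the bench when the plate is level
- corner_3 (a point): plate corner, far bar, left end (+x, +y): centre of the top face of the round bright steel boss of 32 mm diameter on the bar end, 2 mm above the bar's top, right over the stud; 52 mm above the bench when the plate is level
- corner_4 (a point): plate corner, far bar, right end (+x, -y): centre of the top face of the round bright steel boss of 32 mm diameter on the bar end, 2 mm above the bar's top, right over the stud; 52 mm above the bench when the plate is level
- tab_p (a point): where to press a shim tab: on top of the steel strip (22 mm wide, 4 mm thick), 33 mm from its pivot, 9 mm from its free end. One shim a corner; this one may be at any corner, the letter means nothing. It sticks out from under its own corner, 60 to 63 mm from that corner along plate -x. 37 to 39 mm above the bench standing, 26 mm flat (then 3 mm farther to plate -x)
- shim_p (a joint): angle of the shim with the tab point tab_p: 0 = standing, tab sloping up at 0.40 rad (starts at 0 to 0.06); 0.40 = pressed flat, level on its stop, its inner end then bears under the plate corner. Stiff hinge, stays where it is left; about 8 to 9 N down on the tab point moves it
- tab_q (a point): where to press a shim tab: on top of the steel strip (22 mm wide, 4 mm thick), 33 mm from its pivot, 9 mm from its free end. One shim a corner; this one may be at any corner, the letter means nothing. It sticks out from under its own corner, 60 to 63 mm from that corner along plate -x. 37 to 39 mm above the bench standing, 26 mm flat (then 3 mm farther to plate -x)
- shim_q (a joint): angle of the shim with the tab point tab_q: 0 = standing, tab sloping up at 0.40 rad (starts at 0 to 0.06); 0.40 = pressed flat, level on its stop, its inner end then bears under the plate corner. Stiff hinge, stays where it is left; about 8 to 9 N down on the tab point moves it
- tab_r (a point): where to press a shim tab: on top of the steel strip (22 mm wide, 4 mm thick), 33 mm from its pivot, 9 mm from its free end. One shim a corner; this one may be at any corner, the letter means nothing. It sticks out from under its own corner, 60 to 63 mm from that corner along plate -x. 37 to 39 mm above the bench standing, 26 mm flat (then 3 mm farther to plate -x)
- shim_r (a joint): angle of the shim with the tab point tab_r: 0 = standing, tab sloping up at 0.40 rad (starts at 0 to 0.06); 0.40 = pressed flat, level on its stop, its inner end then bears under the plate corner. Stiff hinge, stays where it is left; about 8 to 9 N down on the tab point moves it
- tab_s (a point): where to press a shim tab: on top of the steel strip (22 mm wide, 4 mm thick), 33 mm from its pivot, 9 mm from its free end. One shim a corner; this one may be at any corner, the letter means nothing. It sticks out from under its own corner, 60 to 63 mm from that corner along plate -x. 37 to 39 mm above the bench standing, 26 mm flat (then 3 mm farther to plate -x)
- shim_s (a joint): angle of the shim with the tab point tab_s: 0 = standing, tab sloping up at 0.40 rad (starts at 0 to 0.06); 0.40 = pressed flat, level on its stop, its inner end then bears under the plate corner. Stiff hinge, stays where it is left; about 8 to 9 N down on the tab point moves it
- chuck_key: drill chuck key, 50 x 75 x 15 mm, lying loose on the grey base between the two near tabs; bystander. Origin at the centre of its underside
- spanner: steel spanner, 26 x 180 x 8 mm, loose on the bench left of the base; bystander. Origin at the centre of its underside
- pencil: red pencil, 15 x 168 x 8 mm, loose on the bench right of the base; bystander. Origin at the centre of its underside
- jar: glass jar of nails with lid, 57 mm diameter, 84 mm tall, loose behind the base; bystander. Origin at the centre of its underside
- base: fixed grey base slab under the plate, 270 x 262 x 12 mm; origin at the centre of its underside on the bench; its x is the plate's x, and the plate's centre lies at x = +30.5 mm

How it is judged:
On the way:
1. the fingers press the rocking corner, and the plate tips by more than 0.015 rad (angle between plate's own z axis and vertical above 0.015 rad and contact force between the fingers and plate above 0.5 N), for 0.1 s.
At the end, for the whole second after the job is handed in: the shim at the rocking corner is pressed flat (over 0.34 of its 0.40 rad), the other three stand (under 0.2 rad), and the plate lies still and level (within 0.01 rad), within 12 mm of where it was (value of joint shim_r above 0.34 rad and value of joint each of shim_p, shim_q, shim_s below 0.2 rad and angle between plate's own z axis and vertical below 0.01 rad and distance of plate from where it was at the start of the episode below 0.012 m and linear speed of plate below 0.01 m/s); the robot touches nothing.
It fails at once if the shim of a corner that does not rock is pressed down (over 0.2 rad) (value of joint any of shim_p, shim_q, shim_s above 0.2 rad).
It fails at once if the plate is lifted or shifted by more than 12 mm (distance of plate from where it was at the start of the episode above 0.012 m).
It fails at once if a bystander is moved by more than 20 mm (distance of any of chuck_key, spanner, pencil, jar from where it was at the start of the episode above 0.02 m).
It also fails if it takes over 51 s, if anything falls off the work surface, if the arm or the gripper's body presses on something with over 40 N, if the wrist force passes 120 N, or if a joint passes its speed limit or range.

ROBOT

A 6-joint arm with a two-finger parallel gripper is mounted at the origin on a cart in front of the work surface, level with it; the furniture and walls round the work are solid. World frame = base frame: x ahead of the robot, y to its left, z up, the work surface at z = 0. Lengths are in m, angles in rad, forces in N, time in s.
With the tool pointing down it reaches from about 0.425 to 0.95 m from the base axis. Payload 3.5 kg.
Tool frame: the origin (TCP) lies midway between the tips of the shut fingers; the grasp point (between the pads) lies 19 mm behind it; x points along the fingers, y is the direction in which the jaws open and shut, and the axes are right-handed (so a half turn about x gives the same grasp; the last joint's range is limited). The gripper opens to 85 mm and grips with 20 to 120 N. Pads are 22 mm wide; open, the fingers measure 114 mm over their backs; the gripper's body (76 mm by 85 mm) begins 54 mm behind the grasp point. The pads swing forward as they close: fully open they stand 13 mm farther back than shut.
Start: joints at [-1.25, 0.286, 1.577, -0, 1.279, -0.15], TCP at [0.306, -0.602, 0.201] pointing down, gripper open.
Joint ranges: [-2.77, 2.77], [-0.9, 2.22], [0.21, 2.48], [-1.53, 4.67], [0.24, 2.81], [-2.84, 2.84]. Speed limits (rad/s): [2.79, 2.79, 3.14, 3.14, 3.14, 3.14].

INTERFACE

Orientations are given as a unit quaternion [x, y, z, w].
In Python, from plant import ctrl, vision gives the robot as it stands. The module is installed in compiled form; this text tells all that it offers.
- The arm moves only by the tool play_rows, never from a script. Its arguments are lists of equal length, an entry for each row: "claw": the closure in counts, from 0 (fully open) to 255 (shut); "travel": the shift along the tool's x, y, z in m, a list of three; "dr": the turn, a rotation vector about the tool's x, y, z in rad, a list of three. In form: {"claw": [claw, ...], "travel": [[tx, ty, tz], ...], "dr": [[wx, wy, wz], ...]}. A call has 1 to 20 rows; each row is the pose to reach, as a shift and turn from the pose measured when the call began, along the tool's axes at that moment; what a row does not reach only later rows make up. A row lasts 1/10 s, in which the tool goes at most 50 mm and 8.59 degrees, less where a joint would pass 70% of its speed; a pose out of reach is approached as far as the arm can. A call with a gripper value outside its range is refused whole. The fingers move at their own pace and stop on an object; "force" is the grip in N (left out, the last holds). Time passes only in rows, so rows that repeat a pose let the fingers close. It gives the time, the measured TCP pose, the force and the opening at its end, in the units of the state.
- ctrl.get_state(): the state, without advancing time (a new reading comes with each control period).
- vision.read_camera(name): name is "scene" or "top" or "wrist"; returns a dict with "img" (420x560x3 uint8, red, green, blue), "range_z" (420x560 float32, m along the optical axis (not along the pixel's ray), 0 where there is no reading), "K" (3x3 intrinsics, pixels), "world_to_cam" (4x4, takes a point from world to camera coordinates). Camera axes: x right, y up, looking along -z (the intrinsics and any distortion apply to the point x, -y, -z); pixel columns grow to the right and rows downward; lengths in m; the calibration is good to about 2 mm. A picture is of the moment at which its call begins.
- ctrl.sign_off(): hands the job in, once; it reports no verdict.
The state is a dict: "time": time; "qpos": joint angles; "dq": joint speeds; "joint_efforts": joint torques, N m; "eef_pos": TCP position; "tcp_rot": TCP orientation; "contact_force": force on the tool from outside, world axes, zero at the start; "wrist_torque": the same for the moment, N m; "opening": opening from 0.0 (shut) to 1.0 (fully open).
Only numpy, scipy, OpenCV 4.12 (cv2) and the standard library are available. Lean on these libraries where they do the work, as an engineer would, in place of code of your own. Each camera call takes 0.05 s, during which the arm holds its last target.

## Working session

There is one attempt and no reset: what is moved stays moved. The work goes in short steps, Python scripts to look and compute and a tool call to move; the robot and the scene stay as the last step left them, time stands still between calls to the robot, and variables do not carry over. Pictures are saved under pics/ and viewed, and the job is handed in when it is done.

Besides the shell and the picture viewer there is one more tool, called as name(argument=value, ...), one argument or row to a line, values as JSON. play_rows: Moves the arm, as the interface text tells. Its arguments: {"type":"object","properties":{"claw":{"type":"array","items":{"type":"number"}},"travel":{"type":"array","items":{"type":"array","items":{"type":"number"}}},"dr":{"type":"array","items":{"type":"array","items":{"type":"number"}}},"force":{"type":"number"}},"required":["claw","travel","dr"]}

```bash
mkdir -p pics; python3 - <<'E'
from plant import ctrl, vision
import cv2,pickle
d={}
for n in ["scene","top"]:
    r=vision.read_camera(n); d[n]=r
    cv2.imwrite(f"pics/{n}0.png",r["img"][:,:,::-1])
    print(n,r["K"],r["world_to_cam"])
pickle.dump(d,open("d0.pkl","wb"))
print(ctrl.get_state())
E
```

```text
scene [[476.30106858   0.         282.37843436]
 [  0.         476.30106858 217.87223328]
 [  0.           0.           1.        ]] [[-0.59832864 -0.80111468 -0.01476855  0.49230732]
 [ 0.45208865 -0.3527545   0.81925583 -0.28728033]
 [-0.66152755  0.48350753  0.57323797 -0.66804595]
 [ 0.          0.          0.          1.        ]]
top [[387.94405121   0.         268.11773821]
 [  0.         387.94405121 210.97112884]
 [  0.           0.           1.        ]] [[-0.00494758 -0.99942316 -0.03359858  0.13915907]
 [ 0.99352606 -0.00872626  0.11326879 -0.61855348]
 [-0.11349664 -0.03282065  0.99299613 -0.83497521]
 [ 0.          0.          0.          1.        ]]
{'time': 0.1, 'qpos': array([-1.24999998e+00,  2.87139462e-01,  1.57806253e+00, -3.98185193e-06,
        1.27860935e+00, -1.50014750e-01]), 'dq': array([ 0.00016551, -0.00047934, -0.00062733,  0.00145958,  0.00092307,
       -0.000739  ]), 'joint_efforts': array([ 1.13730486e-03, -4.07288826e+01, -2.93699294e+01, -1.21193889e-04,
        3.37836755e-03, -3.77564518e-06]), 'eef_pos': array([ 0.30598698, -0.60090249,  0.1995267 ]), 'tcp_rot': array([-0.6875359 , -0.16570547,  0.68767238, -0.16414257]), 'contact_force': array([-0.35721259, -0.31064072, -0.01496045]), 'wrist_torque': array([-0.0564438 , -0.02971939, -0.02358658]), 'opening': 1.0007440785144244}
```

View pics/top0.png

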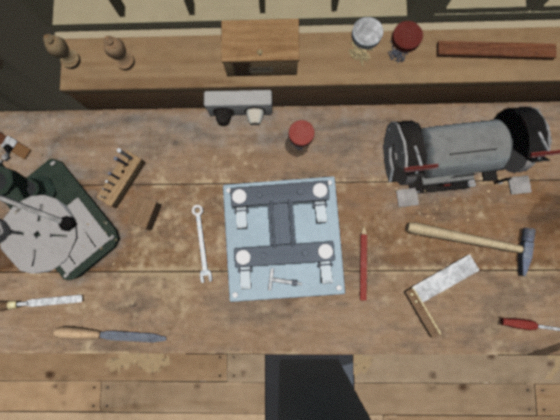

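View pics/scene0.png

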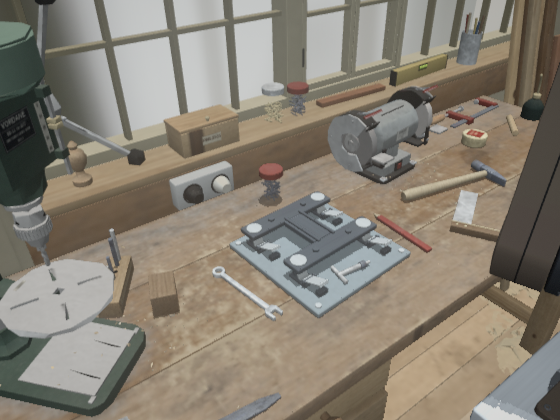

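```bash
cat > h.py <<'E'
import numpy as np
def px2w(r,u,v,z):
    K=r["K"];T=r["world_to_cam"];R=T[:3,:3];c=-R.T@T[:3,3]
    d=R.T@np.array([(u-K[0,2])/K[0,0],-(v-K[1,2])/K[1,1],-1])
    return c+d*(z-c[2])/d[2]
def w2px(r,p):
    K=r["K"];T=r["world_to_cam"];q=T[:3,:3]@p+T[:3,3];q=q*[1,-1,-1]
    return K[0,0]*q[0]/q[2]+K[0,2],K[1,1]*q[1]/q[2]+K[1,2]
E
python3 - <<'E'
import pickle,cv2
from h import *
d=pickle.load(open("d0.pkl","rb"))
r=d["top"]
im=r["img"][170:310,210:350,::-1]
cv2.imwrite("pics/topc.png",cv2.resize(im,None,fx=4.28,fy=4.28,interpolation=cv2.INTER_CUBIC))
for n,u,v in [("c3",240,197),("c4",320,190),("c1",243,257),("c2",326,252)]:
    print(n,px2w(r,u,v,.052), r["range_z"][v,u])
im=d["scene"]["img"][180:310,220:420,::-1]
cv2.imwrite("pics/scc.png",cv2.resize(im,None,fx=4,fy=4,interpolation=cv2.INTER_CUBIC))
E
```

```text
c3 [0.64968658 0.19689945 0.052     ] 0.86454535
c4 [0.66357761 0.01922231 0.052     ] 0.86016
c1 [0.51702407 0.18988419 0.052     ] 0.8476565
c2 [0.52695109 0.0089664  0.052     ] 0.8433977
```

View pics/topc.png

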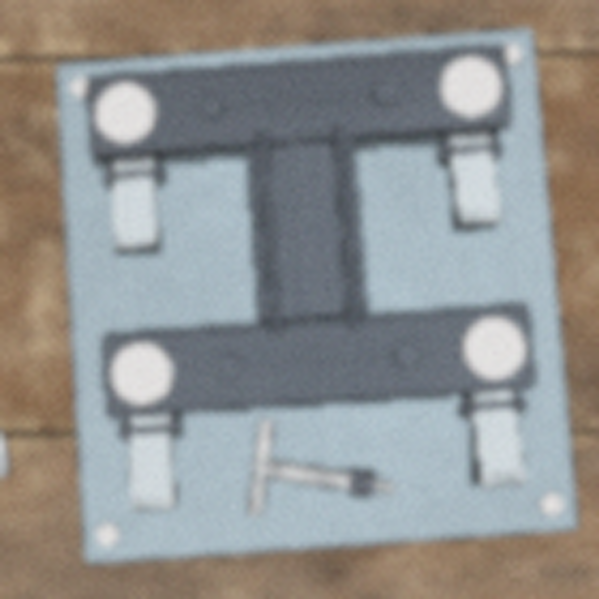

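View pics/scc.png

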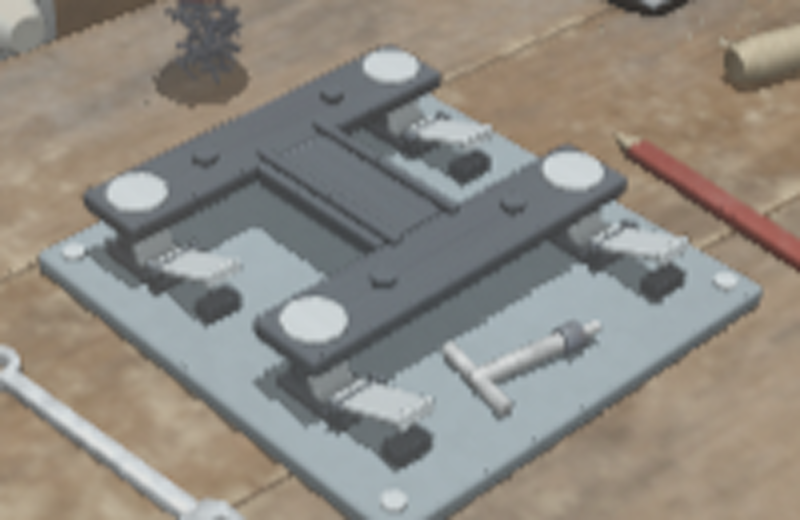

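```bash
cat >> h.py <<'E'
from scipy.spatial.transform import Rotation as Ro
E
python3 - <<'E'
import pickle
from h import *
from plant import ctrl
d=pickle.load(open("d0.pkl","rb"));r=d["top"]
P={n:px2w(r,u,v,.052) for n,u,v in [("c3",239.4,196.2),("c4",320.0,190.1),("c1",242.9,257.1),("c2",325.4,251.3)]}
print(P)
print([px2w(r,210+u/4.28,170+v/4.28,z) for u,v,z in [(153,486,.038),(497,462,.038),(133,230,.038),(477,205,.038)]])
s=ctrl.get_state();R=Ro.from_quat(s["tcp_rot"]);print(R.as_matrix())
yaw=0.065
for sg in (1,-1):
    ty=np.array([-np.sin(yaw),np.cos(yaw),0])*sg; tx=np.array([0,0,-1.]);tz=np.cross(tx,ty)
    Rg=Ro.from_matrix(np.c_[tx,ty,tz]); print(sg,(R.inv()*Rg).as_rotvec())
g=np.array([*P["c1"][:2],.12]); print(R.inv().apply(g-s["eef_pos"]))
E
```

```text
{'c3': array([0.65150034, 0.19824533, 0.052     ]), 'c4': array([0.66335334, 0.01922681, 0.052     ]), 'c1': array([0.51680799, 0.19010291, 0.052     ]), 'c2': array([0.52847161, 0.01023247, 0.052     ])}
[array([0.45880031, 0.18504341, 0.038     ]), array([0.47047048, 0.00833471, 0.038     ]), array([0.591128  , 0.19576975, 0.038     ]), array([0.60282597, 0.01583476, 0.038     ])]
[[-7.03218169e-04  4.53609538e-01 -8.91200254e-01]
 [ 2.10429128e-03 -8.91197830e-01 -4.53609965e-01]
 [-9.99997539e-01 -2.19433169e-03 -3.27820091e-04]]
1 [-2.73577891e+00 -3.09386408e-03  1.69120500e-04]
-1 [4.05812080e-01 1.21934626e-04 2.23065304e-03]
[ 0.08104275 -0.60913737 -0.5466656 ]
```

play_rows(
  claw=[255,255,255,255,255,255,255,255,255,255,255,255,255,255,255,255,255,255,255,255],
  travel=[
    [0,-0.44,-0.475],
    [0,-0.44,-0.475],
    [0,-0.44,-0.475],
    [0,-0.44,-0.475],
    [0,-0.44,-0.475],
    [0,-0.44,-0.475],
    [0,-0.44,-0.475],
    [0,-0.44,-0.475],
    [0,-0.44,-0.475],
    [0,-0.44,-0.475],
    [0,-0.44,-0.475],
    [0,-0.44,-0.475],
    [0,-0.44,-0.475],
    [0,-0.44,-0.475],
    [0.06,-0.4435,-0.4755],
    [0.08,-0.4435,-0.4755],
    [0.08,-0.4435,-0.4755],
    [0.08,-0.4435,-0.4755],
    [0.08,-0.4435,-0.4755],
    [0.08,-0.4435,-0.4755],
  ],
  dr=[
    [0.406,0,0.002],
    [0.406,0,0.002],
    [0.406,0,0.002],
    [0.406,0,0.002],
    [0.406,0,0.002],
    [0.406,0,0.002],
    [0.406,0,0.002],
    [0.406,0,0.002],
    [0.406,0,0.002],
    [0.406,0,0.002],
    [0.406,0,0.002],
    [0.406,0,0.002],
    [0.406,0,0.002],
    [0.406,0,0.002],
    [0.406,0,0.002],
    [0.406,0,0.002],
    [0.406,0,0.002],
    [0.406,0,0.002],
    [0.406,0,0.002],
    [0.406,0,0.002],
  ],
)

```text
time: 2.1
eef_pos: [0.5302, 0.0096, 0.1232]
tcp_rot: [0.708, 0.022, -0.705, 0.023]
contact_force: [0.3, 0.2, 0.0]
opening: -0.003
```

```bash
cat > look.py <<'E'
import sys,cv2,numpy as np
from plant import ctrl,vision
from h import *
n=sys.argv[1]
for cam in sys.argv[2:]:
    r=vision.read_camera(cam);im=r["img"]
    if cam=="scene": im=cv2.resize(im[140:320,210:430],None,fx=3.6,fy=3.3,interpolation=cv2.INTER_CUBIC)
    cv2.imwrite(f"pics/{n}_{cam}.png",im[:,:,::-1])
s=ctrl.get_state();print(s["time"],s["eef_pos"],s["contact_force"],Ro.from_quat(s["tcp_rot"]).as_matrix().round(4))
E
python3 look.py a scene wrist
```

```text
2.2 [0.52967704 0.00976066 0.12248961] [-0.13522481 -0.34682478  0.2965894 ] [[ 3.100e-03  6.440e-02 -9.979e-01]
 [-4.000e-04 -9.979e-01 -6.440e-02]
 [-1.000e+00  6.000e-04 -3.000e-03]]
```

View pics/a_scene.png

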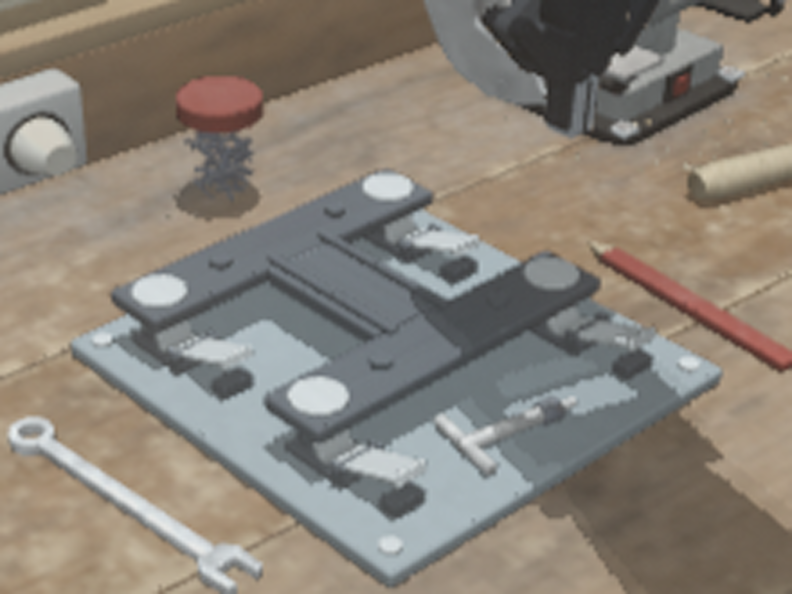

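View pics/a_wrist.png

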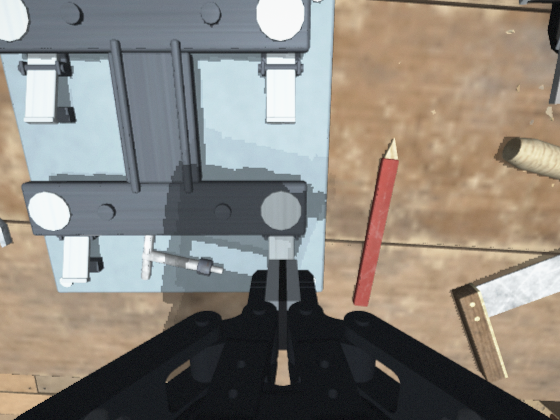

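```bash
python3 - <<'E'
from plant import vision
from h import *
r=vision.read_camera("wrist")
for n,u,v in [("c2",281,210),("c1",49,211),("c4",281,17),("c3",5,19)]: print(n,px2w(r,u,v,.052))
for n,u,v in [("t3",40,115),("t4",282,117),("t1",75,274)]: print(n,px2w(r,u,v,.038))
E
```

```text
c2 [0.52988389 0.0113954  0.052     ]
c1 [0.51761058 0.1902907  0.052     ]
c4 [0.66127396 0.01965154 0.052     ]
c3 [0.64868544 0.19840435 0.052     ]
t3 [0.58827037 0.19532749 0.038     ]
t4 [0.59837355 0.01500155 0.038     ]
t1 [0.45520401 0.18671081 0.038     ]
```

play_rows(
  claw=[255,255,255,255,255,255],
  travel=[
    [0.03,-0.001,0],
    [0.06,-0.001,0],
    [0.066,-0.001,0],
    [0.066,-0.001,0],
    [0.066,-0.001,0],
    [0.066,-0.001,0],
  ],
  dr=[
    [0,-0.003,0],
    [0,-0.003,0],
    [0,-0.003,0],
    [0,-0.003,0],
    [0,-0.003,0],
    [0,-0.003,0],
  ],
)

```text
time: 2.85
eef_pos: [0.531, 0.0106, 0.058]
tcp_rot: [0.708, 0.022, -0.706, 0.023]
contact_force: [-0.7, 0.5, 0.5]
opening: 0.007
```

play_rows(
  claw=[255,255,255,255],
  travel=[
    [0.002,0,0],
    [0.004,0,0],
    [0.005,0,0],
    [0.005,0,0],
  ],
  dr=[
    [0,0,0],
    [0,0,0],
    [0,0,0],
    [0,0,0],
  ],
)

```text
time: 3.25
eef_pos: [0.5308, 0.0106, 0.0529]
tcp_rot: [0.708, 0.022, -0.706, 0.023]
contact_force: [-0.2, 0.4, 0.4]
opening: -0.001
```

play_rows(
  claw=[255,255,255,255],
  travel=[
    [0.001,0,0],
    [0.002,0,0],
    [0.003,0,0],
    [0.003,0,0],
  ],
  dr=[
    [0,0,0],
    [0,0,0],
    [0,0,0],
    [0,0,0],
  ],
)

```text
time: 3.65
eef_pos: [0.5306, 0.0107, 0.0496]
tcp_rot: [0.707, 0.022, -0.706, 0.023]
contact_force: [-0.1, 0.4, 0.2]
opening: -0.002
```

play_rows(
  claw=[255,255,255,255],
  travel=[
    [0.001,0,0],
    [0.002,0,0],
    [0.002,0,0],
    [0.002,0,0],
  ],
  dr=[
    [0,0,0],
    [0,0,0],
    [0,0,0],
    [0,0,0],
  ],
)

```text
time: 4.05
eef_pos: [0.5306, 0.0106, 0.0476]
tcp_rot: [0.707, 0.022, -0.706, 0.023]
contact_force: [-0.3, 0.7, 0.8]
opening: -0.001
```

```bash
python3 look.py b scene wrist
```

```text
4.15 [0.53067528 0.01065015 0.04764819] [ 0.13728951 -0.45689808  0.19281026] [[ 0.002   0.0646 -0.9979]
 [-0.001  -0.9979 -0.0646]
 [-1.      0.0011 -0.0019]]
```

View pics/b_scene.png

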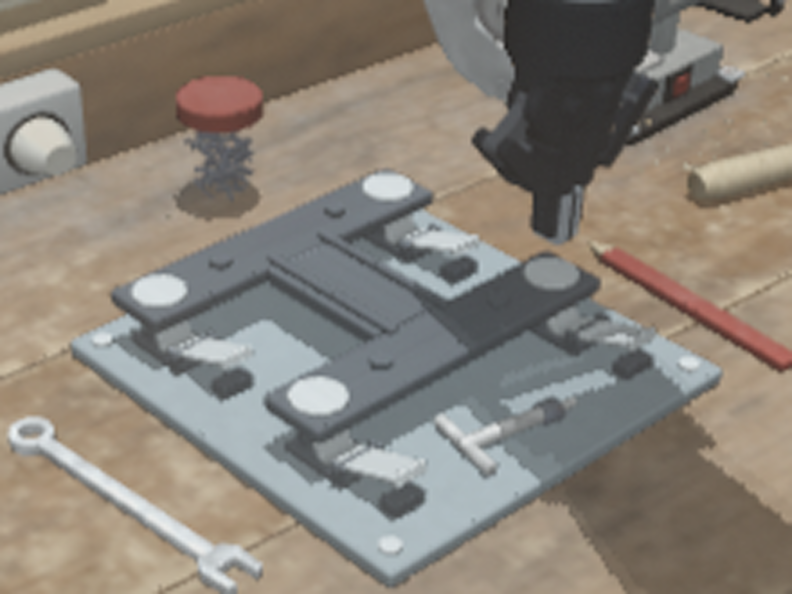

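View pics/b_wrist.png

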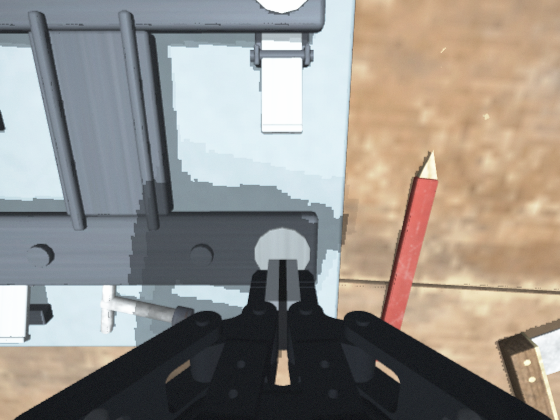

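```bash
python3 - <<'E'
from plant import vision,ctrl
from h import *
r=vision.read_camera("scene")
print(w2px(r,np.array([.5307,.0107,.0476])), w2px(r,np.array([.5307,.0107,.052])))
def dep(r,u,v):
    z=r["range_z"][v,u];K=r["K"];T=r["world_to_cam"]
    p=np.array([(u-K[0,2])/K[0,0]*z,-(v-K[1,2])/K[1,1]*z,-z]);return T[:3,:3].T@(p-T[:3,3])
for u,v in [(363,223),(298,260),(364,210),(362,211),(366,209),(364,205)]: print(u,v,dep(r,u,v))
w=vision.read_camera("wrist")
for u,v in [(282,245),(200,255),(100,150),(330,240),(400,100),(282,265),(275,275),(290,275)]: print("w",u,v,dep(w,u,v))
print(w2px(w,np.array([.5307,.0107,.0476])))
print(ctrl.get_state()["qpos"])
E
```

```text
(np.float64(362.27183843554116), np.float64(223.73019147358764)) (np.float64(362.4451477792629), np.float64(222.00059491174937))
363 223 [0.52621844 0.01368089 0.05330373]
298 260 [0.51763524 0.19058238 0.0510934 ]
364 210 [0.52307114 0.01809241 0.08905652]
362 211 [0.52547646 0.02100804 0.0865674 ]
366 209 [0.51923401 0.01679424 0.09296611]
364 205 [0.52335839 0.01923918 0.10137444]
w 282 245 [0.53468425 0.01169101 0.05107441]
w 200 255 [0.52749119 0.05643676 0.05480354]
w 100 150 [0.58110561 0.10752885 0.05035156]
w 330 240 [ 0.5232333  -0.02170401  0.01275518]
w 400 100 [ 6.16025283e-01 -5.78144601e-02 -4.56505753e-04]
w 282 265 [0.54144738 0.01211018 0.08768924]
w 275 275 [0.54112973 0.01503846 0.09638834]
w 290 275 [0.54156607 0.00874287 0.09644838]
(np.float64(283.2901020522277), np.float64(248.97477172417328))
[-1.70861029e-01  1.53018786e-01  2.04053120e+00 -7.31942443e-04
  9.45826081e-01  1.33578718e+00]
```

play_rows(
  claw=[255,255,255,255,255,255],
  travel=[
    [0.005,0,0],
    [0.01,0,0],
    [0.015,0,0],
    [0.02,0,0],
    [0.02,0,0],
    [0.02,0,0],
  ],
  dr=[
    [0,0,0],
    [0,0,0],
    [0,0,0],
    [0,0,0],
    [0,0,0],
    [0,0,0],
  ],
)

```text
time: 4.85
eef_pos: [0.5305, 0.0107, 0.0274]
tcp_rot: [0.707, 0.023, -0.706, 0.023]
contact_force: [0.6, 0.0, -0.9]
opening: 0.005
```

```bash
python3 look.py c scene wrist
```

```text
4.95 [0.53096457 0.01059518 0.02783534] [0.33957959 0.06732803 0.59069388] [[ 0.0025  0.0646 -0.9979]
 [-0.001  -0.9979 -0.0646]
 [-1.      0.0012 -0.0024]]
```

View pics/c_scene.png

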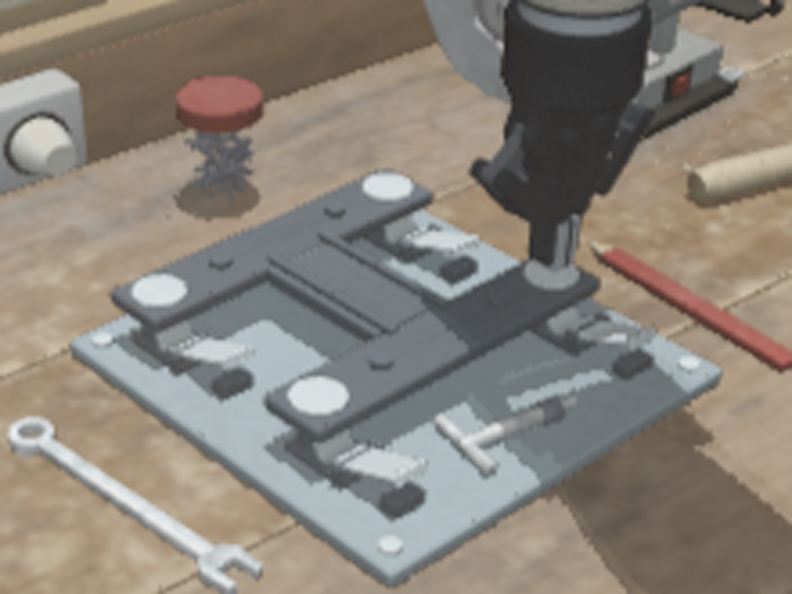

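View pics/c_wrist.png

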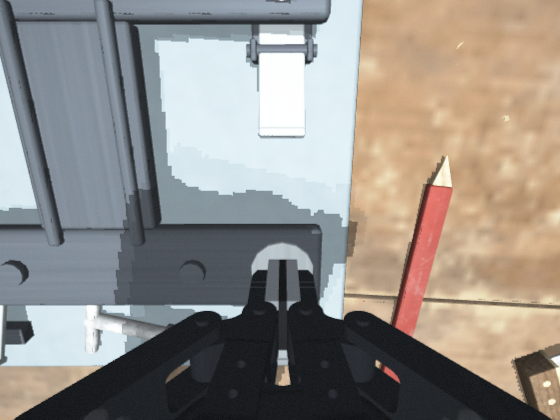

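play_rows(
  claw=[255,255,255,255,255],
  travel=[
    [0.001,0,0],
    [0.002,0,0],
    [0.003,0,0],
    [0.004,0,0],
    [0.004,0,0],
  ],
  dr=[
    [0,0,0],
    [0,0,0],
    [0,0,0],
    [0,0,0],
    [0,0,0],
  ],
)

```text
time: 5.45
eef_pos: [0.5308, 0.0106, 0.0236]
tcp_rot: [0.707, 0.022, -0.706, 0.023]
contact_force: [0.4, -0.2, 0.0]
opening: 0.002
```

play_rows(
  claw=[255,255,255],
  travel=[
    [0.001,0,0],
    [0.002,0,0],
    [0.002,0,0],
  ],
  dr=[
    [0,0,0],
    [0,0,0],
    [0,0,0],
  ],
)

```text
time: 5.75
eef_pos: [0.5309, 0.0106, 0.0216]
tcp_rot: [0.707, 0.022, -0.706, 0.023]
contact_force: [-0.2, -0.3, -0.4]
opening: -0.001
```

play_rows(
  claw=[255,255,255],
  travel=[
    [0.001,0,0],
    [0.002,0,0],
    [0.002,0,0],
  ],
  dr=[
    [0,0,0],
    [0,0,0],
    [0,0,0],
  ],
)

```text
time: 6.05
eef_pos: [0.5309, 0.0106, 0.0215]
tcp_rot: [0.707, 0.023, -0.707, 0.023]
contact_force: [-4.9, 0.1, 11.3]
opening: 0.001
```

```bash
python3 look.py d scene; python3 - <<'E'
import cv2
E
```

```text
6.1 [0.5308725  0.01059351 0.02147294] [-5.25236673  0.27384038 10.80532643] [[ 6.000e-04  6.490e-02 -9.979e-01]
 [-1.000e-03 -9.979e-01 -6.490e-02]
 [-1.000e+00  1.000e-03 -5.000e-04]]
```

View pics/d_scene.png

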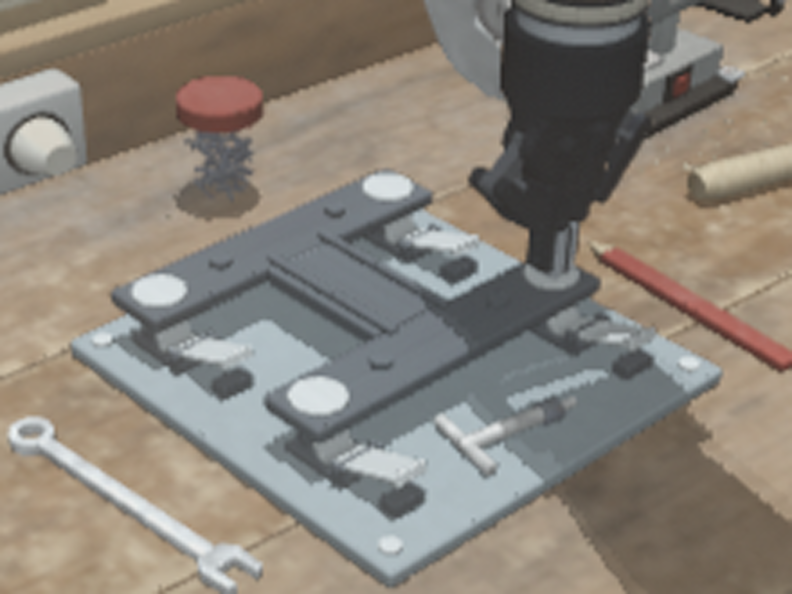

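play_rows(
  claw=[255,255,255,255,255,255,255,255,255,255,255],
  travel=[
    [-0.01,0,0],
    [-0.02,-0.01,0],
    [-0.02,-0.05,0.001],
    [-0.02,-0.09,0.002],
    [-0.02,-0.13,0.002],
    [-0.02,-0.17,0.002],
    [-0.02,-0.18,0.002],
    [-0.012,-0.18,0.002],
    [-0.004,-0.18,0.002],
    [-0.002,-0.18,0.002],
    [-0.002,-0.18,0.002],
  ],
  dr=[
    [0,0,0],
    [0,0,0],
    [0,0,0],
    [0,0,0],
    [0,0,0],
    [0,0,0],
    [0,0,0],
    [0,0,0],
    [0,0,0],
    [0,0,0],
    [0,0,0],
  ],
)

```text
time: 7.2
eef_pos: [0.5168, 0.1888, 0.0224]
tcp_rot: [-0.706, -0.022, 0.707, -0.023]
contact_force: [-0.2, -0.1, 0.4]
opening: -0.002
```

play_rows(
  claw=[255,255,255,255],
  travel=[
    [0.001,0,0],
    [0.002,0,0],
    [0.003,0,0],
    [0.003,0,0],
  ],
  dr=[
    [0,0,0],
    [0,0,0],
    [0,0,0],
    [0,0,0],
  ],
)

```text
time: 7.6
eef_pos: [0.5173, 0.188, 0.0215]
tcp_rot: [-0.706, -0.021, 0.707, -0.023]
contact_force: [-4.6, -1.3, 11.0]
opening: 0.0
```

play_rows(
  claw=[255,255,255,255,255,255,255,255,255,255],
  travel=[
    [-0.01,0,0],
    [-0.02,0,-0.01],
    [-0.02,0,-0.05],
    [-0.02,-0.001,-0.09],
    [-0.02,-0.001,-0.13],
    [-0.02,-0.001,-0.133],
    [-0.012,-0.001,-0.133],
    [-0.005,-0.001,-0.133],
    [-0.003,-0.001,-0.133],
    [-0.003,-0.001,-0.133],
  ],
  dr=[
    [0,0,0],
    [0,0,0],
    [0,0,0],
    [0,0,0],
    [0,0,0],
    [0,0,0],
    [0,0,0],
    [0,0,0],
    [0,0,0],
    [0,0,0],
  ],
)

```text
time: 8.6
eef_pos: [0.6482, 0.1973, 0.0232]
tcp_rot: [-0.705, -0.021, 0.708, -0.023]
contact_force: [0.3, -0.2, -0.2]
opening: -0.003
```

play_rows(
  claw=[255,255,255,255],
  travel=[
    [0.001,0,0],
    [0.002,0,0],
    [0.003,0,0],
    [0.003,0,0],
  ],
  dr=[
    [0,0,0],
    [0,0,0],
    [0,0,0],
    [0,0,0],
  ],
)

```text
time: 9.0
eef_pos: [0.6478, 0.1975, 0.0208]
tcp_rot: [-0.705, -0.021, 0.709, -0.023]
contact_force: [-3.1, 0.6, 3.6]
opening: 0.004
```

play_rows(
  claw=[255,255,255,255],
  travel=[
    [0.001,0,0],
    [0.002,0,0],
    [0.002,0,0],
    [0.002,0,0],
  ],
  dr=[
    [0,0,0],
    [0,0,0],
    [0,0,0],
    [0,0,0],
  ],
)

```text
time: 9.4
eef_pos: [0.6481, 0.1976, 0.0192]
tcp_rot: [-0.705, -0.021, 0.708, -0.023]
contact_force: [-1.9, -0.4, 4.9]
opening: -0.004
```

play_rows(
  claw=[255,255,255,255,255,255],
  travel=[
    [0.001,0,0],
    [0.002,0,0],
    [0.003,0,0],
    [0.003,0,0],
    [0.003,0,0],
    [0.003,0,0],
  ],
  dr=[
    [0,0,0],
    [0,0,0],
    [0,0,0],
    [0,0,0],
    [0,0,0],
    [0,0,0],
  ],
)

```text
time: 10.0
eef_pos: [0.6484, 0.1978, 0.017]
tcp_rot: [-0.705, -0.022, 0.708, -0.023]
contact_force: [-3.2, 1.1, 6.7]
opening: 0.002
```

```bash
python3 look.py e scene wrist
```

```text
10.1 [0.64838527 0.1978319  0.01702628] [-3.90078201 -0.29887286  7.38410668] [[-0.0043  0.0628 -0.998 ]
 [-0.002  -0.998  -0.0628]
 [-1.      0.0017  0.0044]]
```

View pics/e_scene.png

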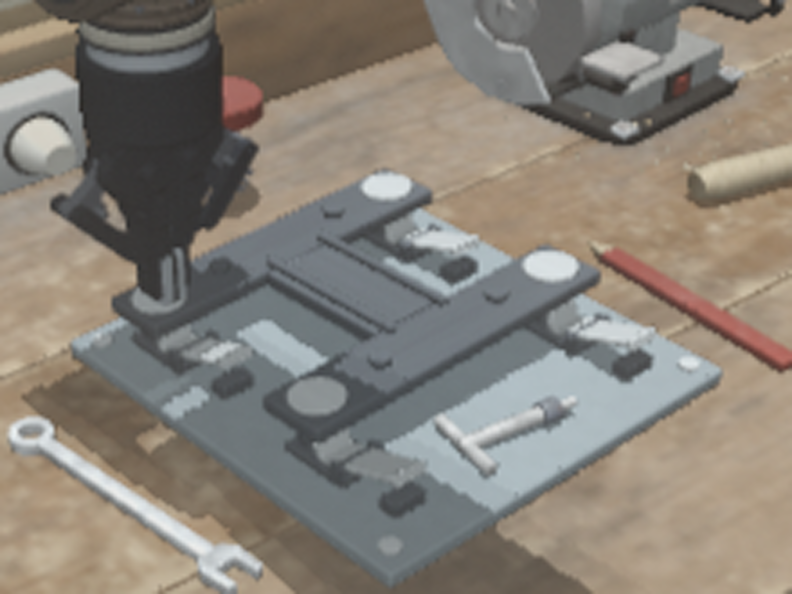

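View pics/e_wrist.png

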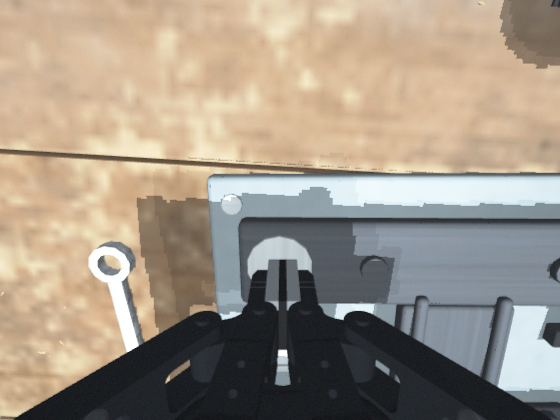

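play_rows(
  claw=[255,255,255,255,255,255,255,255,255],
  travel=[
    [-0.01,0,0],
    [-0.02,0,0],
    [-0.022,0,0.02],
    [-0.022,-0.001,0.04],
    [-0.022,-0.001,0.0595],
    [-0.022,-0.001,0.0595],
    [-0.012,-0.001,0.0595],
    [0.0,-0.001,0.0595],
    [0.0,-0.001,0.0595],
  ],
  dr=[
    [0,0,0],
    [0,0,0],
    [0,0,0],
    [0,0,0],
    [0,0,0],
    [0,0,0],
    [0,0,0],
    [0,0,0],
    [0,0,0],
  ],
)

```text
time: 11.0
eef_pos: [0.5878, 0.1947, 0.0144]
tcp_rot: [-0.704, -0.021, 0.71, -0.023]
contact_force: [-0.5, 0.0, -0.3]
opening: 0.003
```

```bash
python3 look.py f scene wrist
```

```text
11.1 [0.58881872 0.19485584 0.0160396 ] [-0.18514915 -0.09578883  1.24873558] [[-0.006   0.0625 -0.998 ]
 [-0.0023 -0.998  -0.0625]
 [-1.      0.0019  0.0061]]
```

View pics/f_scene.png

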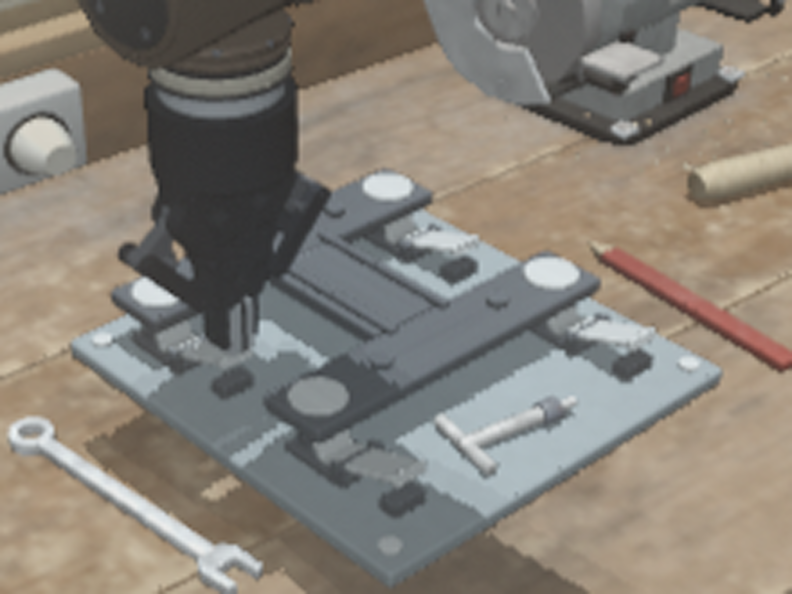

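View pics/f_wrist.png

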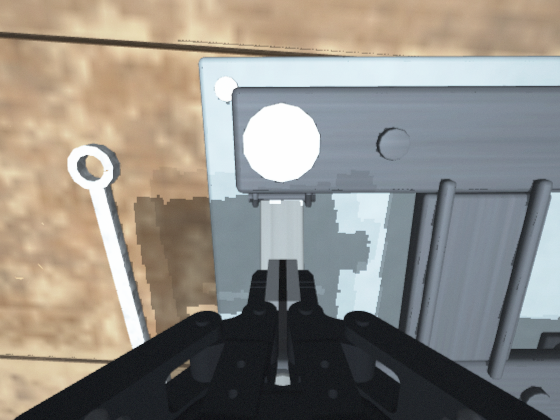

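play_rows(
  claw=[255,255,255,255,255,255],
  travel=[
    [0.003,0,0],
    [0.006,0,0],
    [0.008,0,0],
    [0.01,0,0],
    [0.011,0,0],
    [0.011,0,0],
  ],
  dr=[
    [0,0,0],
    [0,0,0],
    [0,0,0],
    [0,0,0],
    [0,0,0],
    [0,0,0],
  ],
)

```text
time: 11.7
eef_pos: [0.5879, 0.1948, 0.0063]
tcp_rot: [-0.703, -0.021, 0.71, -0.023]
contact_force: [-4.3, -0.6, 7.4]
opening: -0.002
```

play_rows(
  claw=[255,255,255,255,255],
  travel=[
    [0.001,0,0],
    [0.002,0,0.001],
    [0.003,0,0.001],
    [0.004,0,0.001],
    [0.004,0,0.001],
  ],
  dr=[
    [0,0,0],
    [0,0,0],
    [0,0,0],
    [0,0,0],
    [0,0,0],
  ],
)

```text
time: 12.2
eef_pos: [0.587, 0.1947, 0.0038]
tcp_rot: [-0.703, -0.021, 0.71, -0.023]
contact_force: [-3.5, -1.1, 7.1]
opening: -0.0
```

Tab is yielding; continue to the stop.

play_rows(
  claw=[255,255,255,255,255,255],
  travel=[
    [0.002,0,0],
    [0.004,0,0.001],
    [0.006,0,0.001],
    [0.008,0,0.002],
    [0.009,0,0.002],
    [0.009,0,0.002],
  ],
  dr=[
    [0,0,0],
    [0,0,0],
    [0,0,0],
    [0,0,0],
    [0,0,0],
    [0,0,0],
  ],
)

```text
time: 12.8
eef_pos: [0.5856, 0.1946, -0.0037]
tcp_rot: [-0.704, -0.021, 0.71, -0.023]
contact_force: [-1.8, -0.3, 5.4]
opening: 0.001
```

play_rows(
  claw=[255,255,255,255],
  travel=[
    [0.001,0,0],
    [0.002,0,0],
    [0.003,0,0],
    [0.003,0,0],
  ],
  dr=[
    [0,0,0],
    [0,0,0],
    [0,0,0],
    [0,0,0],
  ],
)

```text
time: 13.2
eef_pos: [0.5856, 0.1946, -0.0046]
tcp_rot: [-0.703, -0.021, 0.71, -0.024]
contact_force: [-6.5, -1.2, 11.7]
opening: 0.001
```

play_rows(
  claw=[255,255,255,255],
  travel=[
    [0.002,0,0],
    [0.004,0,0],
    [0.005,0,0],
    [0.005,0,0],
  ],
  dr=[
    [0,0,0],
    [0,0,0],
    [0,0,0],
    [0,0,0],
  ],
)

```text
time: 13.6
eef_pos: [0.5856, 0.1946, -0.005]
tcp_rot: [-0.702, -0.021, 0.711, -0.024]
contact_force: [-11.2, -2.6, 22.0]
opening: -0.004
```

play_rows(
  claw=[255,255,255,255,255,255,255,255],
  travel=[
    [-0.005,0,0],
    [-0.02,0,0],
    [-0.05,0,0],
    [-0.1,0,0],
    [-0.15,0,0],
    [-0.18,0.03,0.03],
    [-0.18,0.08,0.06],
    [-0.18,0.08,0.06],
  ],
  dr=[
    [0,0,0],
    [0,0,0],
    [0,0,0],
    [0,0,0],
    [0,0,0],
    [0,0,0],
    [0,0,0],
    [0,0,0],
  ],
)

```text
time: 14.4
eef_pos: [0.5322, 0.1094, 0.1778]
tcp_rot: [-0.703, -0.02, 0.711, -0.024]
contact_force: [-0.2, 0.1, -0.9]
opening: -0.0
```

```bash
python3 look.py g scene wrist
```

```text
14.5 [0.53283696 0.11076752 0.17652259] [-0.00538449 -0.02095407  0.19962371] [[-0.0119  0.0618 -0.998 ]
 [-0.0045 -0.9981 -0.0618]
 [-0.9999  0.0038  0.0121]]
```

View pics/g_scene.png

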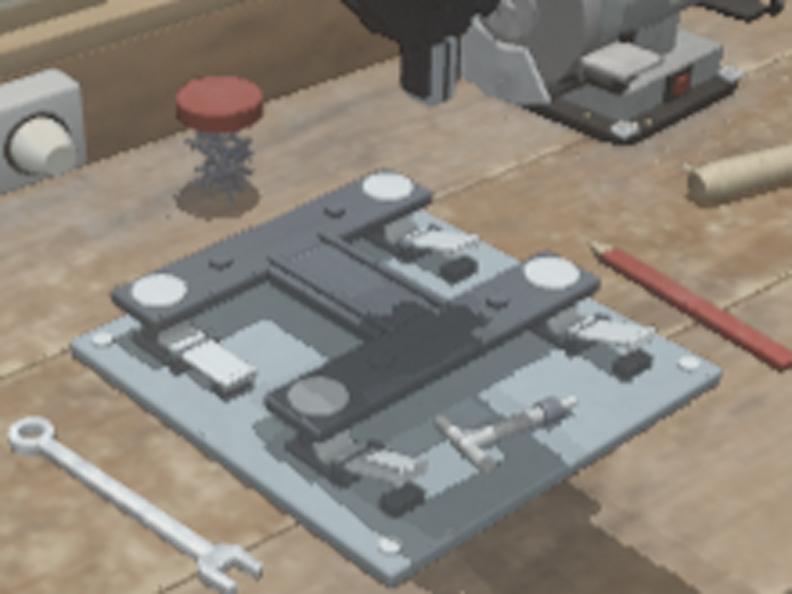

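View pics/g_wrist.png

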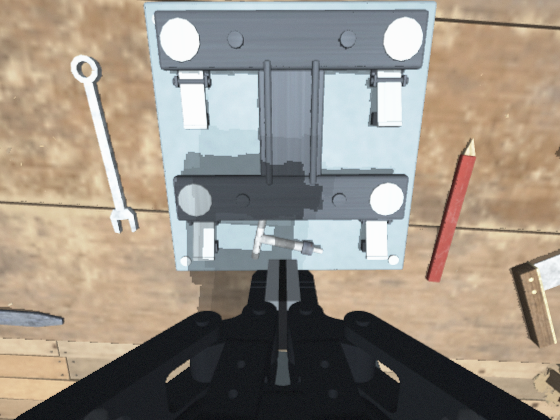

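The scene picture shows the far-left tab flat at (210,360) and the other three still sloping up. The bosses are at the same pixels as before, and the bystanders have not moved.

```bash
python3 -c "
from plant import ctrl
print(ctrl.get_state()['contact_force']);ctrl.sign_off()"
```

```text
[-0.00538449 -0.02095407  0.19962371]
the job is handed in; nothing more can be done
```

I found corner_3 (far bar, left end) to be the rocking corner, pressed its shim tab flat, and handed the job in at about 14.5 s.

- **Finding the corner:** corner_2 and corner_1 held rigid at about 11 N. corner_3 gave about 4 mm at roughly 3.6 to 7 N. I did not press corner_4, because the give at corner_3 was already clear.
- **Pressing the tab:** the tab at corner_3 went down at about 5 to 7 N, a little under the stated 8 to 9 N. It then stopped hard at the expected flat height and held under 22 N.
- **Last pictures:** that tab is flat and the other three are standing. The plate's bosses and the bystanders look unmoved, and the gripper is clear with about 0 N of force. I did not press corner_3 again to confirm it no longer rocks.
- **A reading that disagreed:** the reported fingertip height was about 30 mm lower than both the cameras and the first contact showed. I worked by contact force and pictures, and took the 30.5 mm offset off the rigid corner. With that offset the flat-tab height came out within 1 mm of the expected 26 mm.

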